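Load the sample-bottle dispenser and hang its batch tag

ROBOT

A 6-joint arm with a two-finger parallel gripper is mounted at the origin on the work surface. World frame = base frame: x ahead of the robot, y to its left, z up, the work surface at z = 0. Lengths are in m, angles in rad, forces in N, time in s.
With the tool pointing down it reaches from about 0.25 to 0.775 m from the base axis. Payload 4 kg.
Tool frame: the origin (TCP) lies between the finger pads; the fingertips stand 25 mm ahead of it and the grasp point (between the pads) lies 6 mm ahead of it (robot.tip_reach is the z of the fingertips in the tool frame, in m); z points along the fingers, y is the line along which they close (so a half turn about z gives the same grasp; the last joint's range is limited). The gripper opens to 94 mm and grips with 3 to 60 N. Pads are 16 mm wide; open, the fingers measure 119 mm over their backs; the gripper's body (75 mm by 177 mm) begins 78 mm behind the grasp point.
Start: joints at [1.03, 0.087, 1.371, -0, 1.684, -0.103], TCP at [0.233, 0.498, 0.231] pointing down, gripper open.
Joint ranges: [-3.1, 3.1], [-0.76, 2.03], [0.27, 2.55], [-1.08, 4.22], [0.17, 2.65], [-2.57, 2.57]. Speed limits (rad/s): [2.79, 2.79, 3.14, 3.14, 3.14, 3.14].

INTERFACE

Orientations are given as [roll, pitch, yaw] about the fixed x, y, z axes, in that order (R = Rz(yaw) Ry(pitch) Rx(roll)).
In Python, from bench import robot gives the robot as it stands. The module is installed in compiled form; this text tells all that it offers.
- The arm moves only by the shell command python3 -m handwheel 'ROWS'. ROWS is JSON, a list of rows, each a list of 3 entries, a list of its own where there are three numbers: the turn, a rotation vector about the world's x, y, z in units of 90 degrees (1.0 is 90 degrees), then the shift along the world's x, y, z in units of 0.05 m (1.0 is 0.05 m), then the closure, from 0 (fully open) to 1 (shut). A call has 1 to 5 rows; each row shifts and turns the commanded pose from where the row before left it; what a row does not reach is not made up. A row lasts 1/10 s, in which the tool goes at most 50 mm and 8.59 degrees, less where a joint would pass 70% of its speed; a pose out of reach is approached as far as the arm can. A call with a number of a shift or a turn outside -1 to 1 is refused whole. A call with a gripper value outside its range is refused whole. The fingers move at their own pace and stop on an object; the grip force is fixed at half the most. Time passes only in rows, so rows that do not move let the fingers close. It gives the time, the measured TCP pose, the force, the opening and the grip force at its end, in the units of the state.
- robot.get_obs(): the state, without advancing time (a new reading comes with each control period).
- robot.snapshot(name): name is "side" or "top"; returns (picture, depth): 420x560x3 uint8, red, green, blue; 420x560 float32, m along the optical axis (not along the pixel's ray), 0 where there is no reading.
- robot.calibration(name): a dict with "mtx" (3x3 intrinsics, pixels), "extrinsics" (4x4, takes a point from camera to world coordinates). Camera axes: x right, y down, z forward; pixel columns grow to the right and rows downward; lengths in m; the calibration is good to about 2 mm. A picture is of the moment at which its call begins. calibration takes no time and is no camera call.
- robot.close_job(): hands the job in; it is judged then, once.
Trained networks look in the newest picture that a camera, given by its name, has taken for a name from the list of things; names that differ only in an ending like _2 or _b are one class to them, and where a whole thing is asked for, a point or a joint stands for the part that bears it (a point fixed in the world has none). Each returns a list of dicts, best first, with "p" (0 to 1); they miss things now and then, are a little off and sometimes report something else, mostly with a low value. They report only what shows in the picture. A call takes as long as a camera call.
- robot.boxes_of(query, camera): "bbox" ([left, top, right, bottom] in pixels, round what is visible of it).
The state is a dict: "time": time; "joint_positions": joint angles; "qvel": joint speeds; "joint_torque": joint torques, N m; "tool_pos": TCP position; "ee_rot": TCP orientation; "wrist_force": force on the tool from outside, world axes, zero at the start; "wrist_torque": the same for the moment, N m; "width": finger opening in m; "finger_force": force on a finger pad.
Only numpy, scipy, OpenCV 4.12 (cv2) and the standard library are available. Lean on these libraries where they do the work, as an engineer would, in place of code of your own. Each camera call takes 0.05 s, during which the arm holds its last target. There are 200 camera calls.

TASK

Load all the sample bottles from the drying tray into the gravity dispenser: feed each one in at the open high end, lying across the lane with its cap out over the low kerb, so that it rolls down behind the others. When all of them are in, take the batch tag out of its stand and hang it by its slot on the dispenser's peg, far enough in that the keeper flap falls shut behind it. Leave everything else on the bench where it is.

Things in the scene. Friction and masses are not known exactly. Their poses are not given: they have to be found in the camera images.
- lane: Sloping lane of the white steel bottle dispenser; bottles roll down on their sides. Origin: floor, mid-width, at the high end, 125 mm above the table. x runs down the lane (15 deg below level), y level across to the cap side, z square to the floor. Inside 345 long, 65 wide; wall 45 high at y = -32.5, only a kerb 6.5 high, 3 thick at y = +32.5 (caps hang out over it); at the low end a stop 24 high.
- lane_mouth (a point): On the lane floor, mid-width, 55 mm down from its high end: the middle of the loading mouth, open above from 2 to 120 mm down (10 mm lip at the top end; the wall there flares outward to 64 mm high). Below, to 285 mm, a flange 46 mm above the floor covers the wall side to just past mid-width. A bottle let go in the mouth rolls down by itself to the stop or the last bottle; six reach to 117 mm.
- peg_root (a point): Foot of the level tag peg at the dispenser's high end, 140 mm above the table, on a 22 mm wide column. y is level and points from the peg to the column and on down the lane: the peg (10 mm thick, 75 long) runs along -y. x level across, z up. An arm 16 mm wide runs 38 to 44 mm above the peg's axis, out to 52 mm, and carries the keeper. Sides are free; the lane begins 30 mm beyond along +y.
- keeper (a joint): Gravity keeper: a steel flap 18 mm wide hinged 36 mm above the peg's axis, 48 mm out from the root, hanging to 2 mm above the peg. 0 rad = hanging, shut. It swings only inward, to the root (to 1.45 rad), pushed with under 1 N by what is moved in along the peg, and falls back to 0 when that is 27 mm past it.
- tag: Batch tag: an aluminium plate 100 mm wide (x), 5 thick (y), 80 high (z), 0.1 kg, standing upright in its stand; origin at the middle of its lower edge. A slot 28 mm wide and 26 high goes through it at z = 42 to 68 mm, leaving a 12 mm strip above it and 36 mm of solid plate on either side. The same front and back.
- tag_slot (a point): Centre of the tag's slot, 55 mm above its lower edge, mid-thickness.
- tag_stand: Dark steel stand, fixed: two walls rising to 36 mm above the table with a 7 mm slit between them along x, slit floor 6 mm above the table; foot 116 by 60 mm. Origin under its middle.
- tray: Shallow steel drying tray, fixed, inside 280 (x) by 370 (y) mm, rim 11 mm above its floor and 4 mm thick, black lining; the bottles lie on its floor, 3 mm above the table. Origin at the middle of its underside.
- bottle0: Sample bottle 0 (may be absent): white plastic, round, body 38 mm across, 56 long, with a narrower grey cap (22 across) at one end, 78 over all, 0.07 kg, lying on its side; stays put on the level, but rolls on when knocked or on a slope. Origin on its axis, 30 mm from the base end and 26 mm from the shoulder; x points along the axis to the cap.
- cap0 (a point): End of bottle 0's cap, on the axis, 48 mm from the bottle's origin.
- bottle1: Sample bottle 1 (may be absent): white plastic, round, body 38 mm across, 56 long, with a narrower grey cap (22 across) at one end, 78 over all, 0.07 kg, lying on its side; stays put on the level, but rolls on when knocked or on a slope. Origin on its axis, 30 mm from the base end and 26 mm from the shoulder; x points along the axis to the cap.
- cap1 (a point): End of bottle 1's cap, on the axis, 48 mm from the bottle's origin.
- bottle2: Sample bottle 2 (may be absent): white plastic, round, body 38 mm across, 56 long, with a narrower grey cap (22 across) at one end, 78 over all, 0.07 kg, lying on its side; stays put on the level, but rolls on when knocked or on a slope. Origin on its axis, 30 mm from the base end and 26 mm from the shoulder; x points along the axis to the cap.
- cap2 (a point): End of bottle 2's cap, on the axis, 48 mm from the bottle's origin.
- bottle3: Sample bottle 3 (may be absent): white plastic, round, body 38 mm across, 56 long, with a narrower grey cap (22 across) at one end, 78 over all, 0.07 kg, lying on its side; stays put on the level, but rolls on when knocked or on a slope. Origin on its axis, 30 mm from the base end and 26 mm from the shoulder; x points along the axis to the cap.
- cap3 (a point): End of bottle 3's cap, on the axis, 48 mm from the bottle's origin.
- bottle4: Sample bottle 4 (may be absent): white plastic, round, body 38 mm across, 56 long, with a narrower grey cap (22 across) at one end, 78 over all, 0.07 kg, lying on its side; stays put on the level, but rolls on when knocked or on a slope. Origin on its axis, 30 mm from the base end and 26 mm from the shoulder; x points along the axis to the cap.
- cap4 (a point): End of bottle 4's cap, on the axis, 48 mm from the bottle's origin.
- bottle5: Sample bottle 5 (may be absent): white plastic, round, body 38 mm across, 56 long, with a narrower grey cap (22 across) at one end, 78 over all, 0.07 kg, lying on its side; stays put on the level, but rolls on when knocked or on a slope. Origin on its axis, 30 mm from the base end and 26 mm from the shoulder; x points along the axis to the cap.
- cap5 (a point): End of bottle 5's cap, on the axis, 48 mm from the bottle's origin.
- tin_a: Not part of the job: a lidded aluminium moisture tin, 58 mm across and 36 mm high, standing on the bench. Origin under its middle.
- tin_b: Not part of the job: a second such tin, standing on the bench. Origin under its middle.
- beaker: Not part of the job: a glass beaker, 72 mm across and 95 mm high, standing on the bench. Origin under its middle.
- cutting_ring: Not part of the job: a steel soil-cutting ring, 64 mm across and 20 mm high, standing on the bench. Origin under its middle.

How it is judged:
On the way, in this order (a step that is already met when the one before it is completed fails the run):
1. every bottle present lies in the lane, rolled down out of the loading mouth, cap over the kerb, at rest (x of bottle0 in the frame of lane between 0.09 and 0.345 m and y of bottle0 in the frame of lane between -0.012 and 0.012 m and z of bottle0 in the frame of lane between 0.012 and 0.026 m and y of each of cap0, cap1, cap2, cap3, cap4, cap5 in the frame of lane above 0.034 m and linear speed of each of bottle0, bottle1, bottle2, bottle3, bottle4, bottle5 below 0.05 m/s and x of bottle1 in the frame of lane between 0.09 and 0.345 m and y of bottle1 in the frame of lane between -0.012 and 0.012 m and z of bottle1 in the frame of lane between 0.012 and 0.026 m and x of bottle2 in the frame of lane between 0.09 and 0.345 m and y of bottle2 in the frame of lane between -0.012 and 0.012 m and z of bottle2 in the frame of lane between 0.012 and 0.026 m and x of bottle3 in the frame of lane between 0.09 and 0.345 m and y of bottle3 in the frame of lane between -0.012 and 0.012 m and z of bottle3 in the frame of lane between 0.012 and 0.026 m and x of bottle4 in the frame of lane between 0.09 and 0.345 m and y of bottle4 in the frame of lane between -0.012 and 0.012 m and z of bottle4 in the frame of lane between 0.012 and 0.026 m and x of bottle5 in the frame of lane between 0.09 and 0.345 m and y of bottle5 in the frame of lane between -0.012 and 0.012 m and z of bottle5 in the frame of lane between 0.012 and 0.026 m), for 0.3 s.
2. the tag hangs on the peg with the keeper shut behind it (y of tag_slot in the frame of peg_root between -0.046 and 0 m and x of tag_slot in the frame of peg_root between -0.016 and 0.016 m and z of tag_slot in the frame of peg_root between -0.016 and 0.002 m and value of joint keeper below 0.12 rad and angle between tag's own z axis and vertical below 0.6 rad), for 0.2 s.
At the end, for the whole second after the job is handed in: Every bottle lies at rest on the lane floor, 90 mm or more down the lane, centred within 12 mm, cap to the kerb side. The tag hangs at rest by its slot on the peg, within 46 mm of the root and 0.6 rad of upright, let go; the keeper hangs below 0.12 rad (all of step 1 and all of step 2 and contact force between tag and the fingers below 0.05 N and linear speed of tag below 0.05 m/s); the robot touches nothing.
It fails at once if a tin, the beaker or the cutting ring is moved more than 50 mm or the beaker is knocked over (distance of any of tin_a, tin_b, beaker, cutting_ring from where it was at the start of the episode above 0.05 m or angle between beaker's own z axis and vertical above 0.6 rad).
Of bottle0, bottle1, bottle2, bottle3, bottle4, bottle5 only 4 to 6 are there at a start; the rules pass over those that are not, and their reading is None.
At some moment in a run one of bottle0, bottle1, bottle2, bottle3, bottle4, bottle5 may be knocked a few centimetres aside while the robot is not near it.
It also fails if it takes over 210 s, if anything falls off the work surface, if the arm or the gripper's body presses on something with over 40 N, if the wrist force passes 120 N, or if a joint passes its speed limit or range.

## Working session

There is one attempt and no reset: what is moved stays moved. The work goes in short steps, Python scripts to look and compute and a shell command to move; the robot and the scene stay as the last step left them, time stands still between calls to the robot, and variables do not carry over. Pictures are saved under pics/ and viewed, at most 14 in all, crops included, and the job is handed in when it is done.

```bash
mkdir -p pics; ls; python3 - <<'E'
from bench import robot
import cv2,numpy as np
for n in("top","side"):
    p,d=robot.snapshot(n); cv2.imwrite(f"pics/{n}0.png",cv2.cvtColor(p,cv2.COLOR_RGB2BGR)); np.save(f"{n}0.npy",d)
    c=robot.calibration(n); print(n,c["mtx"].round(1).tolist(),c["extrinsics"].round(3).tolist())
    for q in("bottle0","cap0","lane","tag","tag_stand","keeper","tray","tin_a","beaker","cutting_ring"):
        print(q,[([round(x) for x in b["bbox"]],round(b["p"],2)) for b in robot.boxes_of(q,n) if b["p"]>.3])
print(robot.get_obs())
E
```

```text
pics
top [[430.1, 0.0, 277.8], [0.0, 430.1, 206.1], [0.0, 0.0, 1.0]] [[0.003, -0.981, 0.195, 0.296], [-1.0, -0.004, -0.006, -0.044], [0.006, -0.195, -0.981, 1.299], [0.0, 0.0, 0.0, 1.0]]
bottle0 [([366, 246, 381, 270], 0.83), ([347, 184, 359, 212], 0.54), ([281, 214, 310, 226], 0.53), ([370, 205, 401, 216], 0.53), ([295, 170, 322, 186], 0.5)]
cap0 [([346, 182, 359, 206], 0.81), ([368, 243, 378, 272], 0.81), ([300, 169, 323, 187], 0.79), ([283, 212, 309, 228], 0.63)]
lane [([113, 168, 231, 254], 0.94), ([248, 140, 266, 158], 0.36)]
tag [([283, 214, 308, 228], 0.74), ([298, 171, 324, 185], 0.53)]
tag_stand [([201, 231, 232, 272], 0.73), ([346, 185, 359, 207], 0.39)]
keeper []
tray []
tin_a [([245, 138, 266, 159], 0.74), ([272, 250, 288, 275], 0.67)]
beaker [([197, 120, 224, 146], 0.94)]
cutting_ring [([115, 169, 233, 254], 0.75), ([146, 283, 170, 301], 0.68)]
side [[437.1, 0.0, 280.6], [0.0, 437.1, 200.5], [0.0, 0.0, 1.0]] [[0.809, -0.352, 0.471, -0.018], [-0.588, -0.501, 0.636, -0.741], [0.012, -0.791, -0.612, 0.817], [0.0, 0.0, 0.0, 1.0]]
bottle0 [([305, 312, 341, 342], 0.81), ([288,
[... 655 characters left out ...]
12], 0.71)]
{'time': 1.1, 'joint_positions': array([ 1.02992228e+00,  8.72115584e-02,  1.37072217e+00,  1.29366358e-05,
        1.68359198e+00, -1.03121352e-01]), 'qvel': array([ 0.00122175,  0.00231837,  0.00197484, -0.00059887, -0.00035783,
        0.00029996]), 'joint_torque': array([ 1.35835584e-03, -3.40030432e+01, -3.02614617e+01,  7.19474489e-02,
        2.34703190e-02, -1.41975594e-06]), 'tool_pos': array([0.23316501, 0.49814376, 0.23048829]), 'ee_rot': array([ 3.14152474e+00, -5.89475834e-06,  2.70384142e+00]), 'wrist_force': array([ 0.3433631 , -0.00089149,  0.3662063 ]), 'wrist_torque': array([0.04083913, 0.01430502, 0.02204369]), 'finger_force': 0.0, 'width': 0.09425162727537369}
```

```bash
python3 - <<'E'
import cv2
p=cv2.imread("pics/top0.png")[110:330,100:420]; cv2.imwrite("pics/topc.png",cv2.resize(p,None,fx=2.5,fy=2.5,interpolation=3))
p=cv2.imread("pics/side0.png")[130:350,130:410]; cv2.imwrite("pics/sidec.png",cv2.resize(p,None,fx=2.7,fy=2.7,interpolation=3))
E
```

```text
(no output)
```

View pics/topc.png

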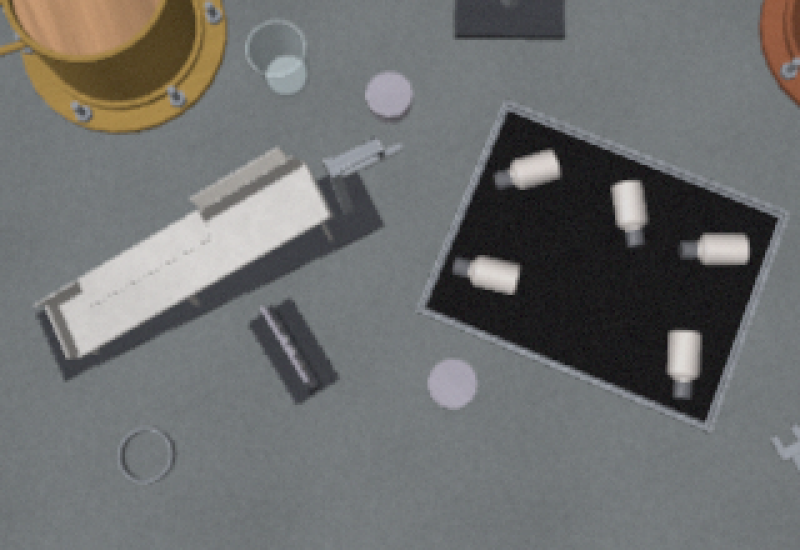

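View pics/sidec.png

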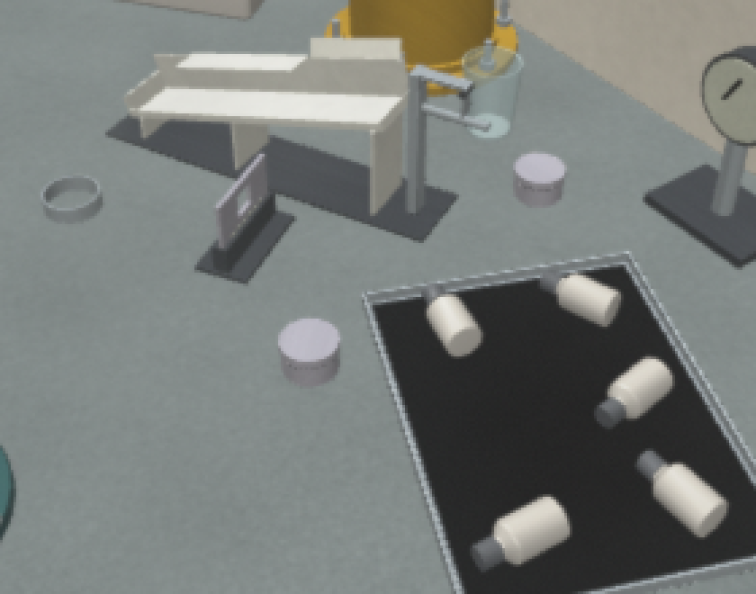

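The top view shows 5 bottles in the tray. The lane's high end and peg are at crop (320,180), with the kerb facing the robot. The tag stand is at (295,350). The side view agrees.

```bash
cat >h.py <<'E'
from bench import robot
import numpy as np,cv2
def cloud(n,d=None,p=None):
    if d is None: p,d=robot.snapshot(n)
    c=robot.calibration(n);K=c["mtx"];E=c["extrinsics"]
    v,u=np.mgrid[:420,:560]
    P=np.stack([(u-K[0,2])/K[0,0]*d,(v-K[1,2])/K[1,1]*d,d],-1)@E[:3,:3].T+E[:3,3]
    P[d==0]=np.nan
    return p,P
def bottles(n="top",lo=.008,box=None):
    p,P=cloud(n); g=p.astype(int).sum(-1)/3; x,y,z=P[...,0],P[...,1],P[...,2]
    out=[]
    m=(g>120)&(z>.015)&(z<.06)
    k,l,s,c=cv2.connectedComponentsWithStats(m.astype(np.uint8))
    for i in range(1,k):
        if not 150<s[i,4]<1200: continue
        q=P[l==i][:,:2]; q0=np.median(P[l==i][:,2])
        out.append((i,q.mean(0),s[i],q0,l==i))
    return p,P,out
E
python3 - <<'E'
from h import *
p,d=cv2.cvtColor(cv2.imread("pics/top0.png"),cv2.COLOR_BGR2RGB),np.load("top0.npy")
p,P=cloud("top",d,p); z=P[...,2]; g=p.mean(-1)
print("table z",np.nanmedian(z[320:340,200:260]))
# bottles
tr=np.zeros_like(z,bool);tr[150:285,265:415]=1
k,l,s,c=cv2.connectedComponentsWithStats((tr&(g>140)&(z>.02)&(z<.06)).astype(np.uint8))
for i in range(1,k):
    if s[i,4]<80: continue
    q=P[l==i]; m=q.mean(0); cov=np.cov(q[:,:2].T); w,V=np.linalg.eigh(cov); a=V[:,1]
    t=(q[:,:2]-m[:2])@a; 
    print("bottle",s[i].tolist(),c[i].round(1),m.round(4),"zmax",np.percentile(q[:,2],95).round(4),"ax",a.round(3),"len",np.ptp(t).round(3),"sd",np.sqrt(w).round(4))
# lane
r=np.zeros_like(z,bool);r[165:260,110:235]=1
m=r&(g>190)&(z>.02)&(z<.14); q=P[m]
for _ in range(6):
    A=np.c_[q[:,:2],np.ones(len(q))];co=np.linalg.lstsq(A,q[:,2],rcond=None)[0]
    e=q[:,2]-A@co;q=q[abs(e)<max(.004,1.5*e.std())]
dn=-co[:2]/np.hypot(*co[:2]);cr=np.array([-dn[1],dn[0]])
print("lane n",len(q),"slope",np.degrees(np.arctan(np.hypot(*co[:2]))),"down",dn,"res",(q[:,2]-np.c_[q[:,:2],np.ones(len(q))]@co).std())
print("down pct",np.percentile(q[:,:2]@dn,[0,1,50,99,100]),"cross pct",np.percentile(q[:,:2]@cr,[0,1,5,50,95,99,100]))
t=q[:,:2]@dn;print("z hi end",q[t<np.percentile(t,2)][:,2].mean(),"z lo end",q[t>np.percentile(t,98)][:,2].mean())
# hi stuff
for n,v0,v1,u0,u1 in(("peg",160,185,225,265),("tag",225,275,195,240)):
    for v in range(v0,v1,1):
        print(v,' '.join("%4d"%(1000*x) if x>.02 else '   .' for x in z[v,u0:u1:1]))
E
```

```text
table z 0.0006788192995181852
bottle [304, 171, 19, 14, 186] [313.2 177.2] [ 0.6374 -0.1583  0.0379] zmax 0.0432 ax [-0.291  0.957] len 0.057 sd [0.0089 0.016 ]
bottle [345, 183, 13, 20, 197] [351.3 191.9] [ 0.5923 -0.2726  0.0376] zmax 0.0433 ax [-0.993 -0.118] len 0.061 sd [0.0089 0.0163]
bottle [379, 204, 20, 11, 203] [388.8 209. ] [ 0.5401 -0.3832  0.0383] zmax 0.045 ax [0.018 1.   ] len 0.058 sd [0.0091 0.0161]
bottle [287, 213, 20, 14, 197] [296.9 219.4] [ 0.5076 -0.108   0.038 ] zmax 0.0437 ax [0.263 0.965] len 0.058 sd [0.009  0.0161]
bottle [368, 243, 12, 20, 209] [373.1 251.7] [ 0.4124 -0.3312  0.0382] zmax 0.0441 ax [-0.995  0.096] len 0.058 sd [0.0092 0.016 ]
bottle [271, 254, 20, 20, 302] [280.3 263.3] [ 0.3779 -0.059   0.0366] zmax 0.0409 ax [-0.79  -0.613] len 0.056 sd [0.0141 0.0145]
lane n 1709 slope 15.026537321116725 down [-0.44196685  0.89703138] res 0.0018222136026232049
down pct [-0.1728103  -0.17016568 -0.04615459  0.14819509  0.15397739] cross pct [-0.60009695 -0.59800475 -0.59231202 -0.56118965 -0.53899653 -0.53667325
 -0.53469284]
z hi end 0.1239976669317554
[... 15880 characters left out ...]
  .    .    .
272    .    .    .    .    .    .    .    .    .    .    .    .    .    .    .    .    .    .    .    .    .    .    .    .    .    .    .    .    .    .    .    .    .    .    .    .    .    .    .    .    .    .    .    .    .
273    .    .    .    .    .    .    .    .    .    .    .    .    .    .    .    .    .    .    .    .    .    .    .    .    .    .    .    .    .    .    .    .    .    .    .    .    .    .    .    .    .    .    .    .    .
274    .    .    .    .    .    .    .    .    .    .    .    .    .    .    .    .    .    .    .    .    .    .    .    .    .    .    .    .    .    .    .    .    .    .    .    .    .    .    .    .    .    .    .    .    .
```

```bash
cat >>h.py <<'E'
def trayb():
    """bottles in tray from a new top picture: origin xy, cap angle deg"""
    p,P=cloud("top"); z=P[...,2]; g=p.mean(-1); tr=np.zeros_like(z,bool);tr[150:285,265:415]=1
    k,l,s,c=cv2.connectedComponentsWithStats((tr&(g>140)&(z>.025)&(z<.06)).astype(np.uint8))
    dark=P[tr&(g<140)&(z>.012)&(z<.035)]; out=[]
    for i in range(1,k):
        q=P[l==i]; m=q.mean(0)[:2]; w,V=np.linalg.eigh(np.cov(q[:,:2].T)); a=V[:,1]
        if s[i,4]<80 or w[1]<2*w[0]: continue
        r=(dark[:,:2]-m); n=[np.sum((abs(r@[-a[1],a[0]])<.012)&(sg*(r@a)>.028)&(sg*(r@a)<.055)) for sg in(1,-1)]
        if n[1]>n[0]: a=-a
        t=(q[:,:2]-m)@a; n2=(q[:,:2]-m)@[-a[1],a[0]]
        o=m+a*(np.percentile(t,1)+np.percentile(t,99))/2+np.array([-a[1],a[0]])*(np.percentile(n2,1)+np.percentile(n2,99))/2+a*.002
        out.append((o,np.degrees(np.arctan2(a[1],a[0])),n,np.ptp(t)))
    return out
def plan(o,yaw):
    s=robot.get_obs(); d=np.array([*o,.031])-s["tool_pos"]; y=np.degrees(s["ee_rot"][2])
    return d/.05,(yaw-y+180)%360-180
E
python3 - <<'E'
from h import *
for o,a,n,L in trayb(): print(o.round(4),"cap deg %.1f"%a,n,"len %.3f"%L, "shift u",*[x if np.isscalar(x) else x.round(2) for x in plan(o,a)])
p,P=cloud("top",np.load("top0.npy"),cv2.imread("pics/top0.png")[...,::-1]); z=P[...,2]; g=p.mean(-1)
r=np.zeros_like(z,bool);r[165:260,110:235]=1
q=P[r&(g>190)&(z>.02)&(z<.14)]
for _ in range(6):
    A=np.c_[q[:,:2],np.ones(len(q))];co=np.linalg.lstsq(A,q[:,2],rcond=None)[0];e=q[:,2]-A@co;q=q[abs(e)<max(.004,1.5*e.std())]
dn=-co[:2]/np.hypot(*co[:2]);cr=np.array([-dn[1],dn[0]])
t0=(co[2]-.125)/np.hypot(*co[:2]); print("t0",t0)
O=np.array([*(t0*dn-.5677*cr),.125]); s15,c15=np.sin(np.radians(15)),np.cos(np.radians(15))
X=np.array([*dn*c15,-s15]);Y=np.array([*cr,0]);Z=np.array([*dn*s15,c15])
print("lane O",O,"release TCP",O+.055*X+.0015*Y+.030*Z,"goal yaw",np.degrees(np.arctan2(cr[1],cr[0])))
np.savez("lane.npz",O=O,R=np.c_[X,Y,Z])
R=np.zeros_like(z,bool);R[160:186,225:265]=1
pg=P[R&(z>.136)&(z<.150)]; ar=P[R&(z>.178)&(z<.19)]
for n,q in(("peg",pg),("arm",ar)):
    w,V=np.linalg.eigh(np.cov(q[:,:2].T)); print(n,len(q),q.mean(0),V[:,1],"down ext",(q[:,:2]@dn).min(),(q[:,:2]@dn).max(),"cross",np.percentile(q[:,:2]@cr,[2,50,98]))
R=np.zeros_like(z,bool);R[228:268,200:235]=1
q=P[R&(z>.08)]; w,V=np.linalg.eigh(np.cov(q[:,:2].T)); a=V[:,1];t=(q[:,:2]-q[:,:2].mean(0))@a
print("tag",q.mean(0),a,np.degrees(np.arctan2(a[1],a[0])),"ext",t.min(),t.max())
E
```

```text
[ 0.6377 -0.1561] cap deg 107.2 [np.int64(46), np.int64(0)] len 0.058 shift u [  8.09 -13.08  -3.99] -47.75359874572001
[ 0.5896 -0.2745] cap deg -172.2 [np.int64(43), np.int64(1)] len 0.060 shift u [  7.13 -15.45  -3.99] 32.86083482152867
[ 0.5409 -0.3809] cap deg 89.5 [np.int64(48), np.int64(0)] len 0.057 shift u [  6.16 -17.58  -3.99] -65.40719202469393
[ 0.5099 -0.1057] cap deg 75.2 [np.int64(42), np.int64(0)] len 0.058 shift u [  5.53 -12.08  -3.99] -79.69985949200397
[ 0.4087 -0.3323] cap deg 174.9 [np.int64(43), np.int64(0)] len 0.057 shift u [  3.51 -16.61  -3.99] 20.028689352261352
t0 -0.1743858778057785
lane O [0.58631749 0.09447498 0.125     ] release TCP [0.55806037 0.14843271 0.13974273] goal yaw -153.7705583969667
peg 77 [0.61506782 0.0346736  0.14345324] [-0.49675259  0.8678922 ] down ext -0.279736016470466 -0.1952979885773818 cross [-0.572721   -0.56739738 -0.55766604]
arm 157 [0.60923343 0.04966374 0.18395965] [-0.43203657  0.90185609] down ext -0.25686501921144383 -0.19397823789845417 cross [-0.57792809 -0.56840539 -0.55875647]
tag [0.41887219 0.13222992 0.08593788] [-0.84324756 -0.5375254 ] -147.48465941896245 ext -0.04824234872731218 0.049536804332706595
```

```bash
H="python3 -m handwheel"
$H '[[[0,0,-0.0354],[0.539,-0.872,0.1],0.36],[[0,0,-0.0354],[0.539,-0.872,0.1],0.36],[[0,0,-0.0354],[0.539,-0.872,0.1],0.36],[[0,0,-0.0354],[0.539,-0.872,0.1],0.36],[[0,0,-0.0354],[0.539,-0.872,0],0.36]]'
$H '[[[0,0,-0.0354],[0.539,-0.872,0],0.36],[[0,0,-0.0354],[0.539,-0.872,0],0.36],[[0,0,-0.0354],[0.539,-0.872,0],0.36],[[0,0,-0.0354],[0.539,-0.872,0],0.36],[[0,0,-0.0354],[0.539,-0.872,0],0.36]]'
$H '[[[0,0,-0.0354],[0.539,-0.872,0],0.36],[[0,0,-0.0354],[0.539,-0.872,0],0.36],[[0,0,-0.0354],[0.539,-0.872,0],0.36],[[0,0,-0.0354],[0.539,-0.872,0],0.36],[[0,0,-0.0354],[0.539,-0.872,0],0.36]]'
$H '[[[0,0,0],[0,0,0],0.36],[[0,0,0],[0,0,0],0.36]]'
python3 - <<'E'
from h import *
print(plan([.6377,-.1561],107.2))
E
```

```text
time: 1.65
tool_pos: [0.365, 0.2848, 0.251]
ee_rot: [3.139, 0.001, 2.424]
wrist_force: [0.9, 0.3, 0.4]
width: 0.0608
finger_force: 0.0
time: 2.15
tool_pos: [0.4963, 0.0717, 0.2503]
ee_rot: [3.141, 0.0, 2.145]
wrist_force: [-0.2, -0.3, 0.2]
width: 0.0603
finger_force: 0.0
time: 2.65
tool_pos: [0.6278, -0.141, 0.2499]
ee_rot: [3.141, -0.0, 1.867]
wrist_force: [0.4, -0.1, -0.0]
width: 0.0602
finger_force: 0.0
time: 2.85
tool_pos: [0.627, -0.1399, 0.2485]
ee_rot: [-3.14, -0.002, 1.868]
wrist_force: [-0.6, 0.5, 0.2]
width: 0.0599
finger_force: 0.0
(array([ 0.21331053, -0.32351143, -4.3497332 ]), np.float64(0.1604655072689809))
```

```bash
H="python3 -m handwheel"
$H '[[[0,0,0],[0.21,-0.32,-0.85],0.36],[[0,0,0],[0,0,-0.95],0.36],[[0,0,0],[0,0,-0.95],0.36],[[0,0,0],[0,0,-0.9],0.36],[[0,0,0],[0,0,-0.7],0.36]]'
$H '[[[0,0,0],[0,0,0],0.36],[[0,0,0],[0,0,0],1],[[0,0,0],[0,0,0],1],[[0,0,0],[0,0,0],1],[[0,0,0],[0,0,0],1]]'
$H '[[[0,0,0],[0,0,0],1],[[0,0,0],[0,0,0],1],[[0,0,0],[0,0,0.5],1],[[0,0,0],[0,0,0.9],1],[[0,0,0],[0,0,0.9],1]]'
```

```text
time: 3.35
tool_pos: [0.6359, -0.1525, 0.0304]
ee_rot: [-3.14, -0.002, 1.872]
wrist_force: [-0.5, -0.1, 0.2]
width: 0.0598
finger_force: 0.0
time: 3.85
tool_pos: [0.6379, -0.1546, 0.0336]
ee_rot: [3.14, 0.0, 1.87]
wrist_force: [-0.2, 1.0, 3.0]
width: 0.0375
finger_force: 30.0
time: 4.35
tool_pos: [0.6364, -0.1551, 0.1464]
ee_rot: [-3.138, -0.002, 1.869]
wrist_force: [0.6, 0.4, -0.6]
width: 0.0374
finger_force: 30.0
```

```bash
H="python3 -m handwheel"
$H '[[[0,0,0.0847],[-0.131,0.488,0.65],1],[[0,0,0.0847],[-0.131,0.488,0.65],1],[[0,0,0.0847],[-0.131,0.488,0.65],1],[[0,0,0.0847],[-0.131,0.488,0],1],[[0,0,0.0847],[-0.131,0.488,0],1]]'
$H '[[[0,0,0.0847],[-0.131,0.488,0],1],[[0,0,0.0847],[-0.131,0.488,0],1],[[0,0,0.0847],[-0.131,0.488,0],1],[[0,0,0.0847],[-0.131,0.488,0],1],[[0,0,0.0847],[-0.131,0.488,0],1]]'
$H '[[[0,0,0.0847],[-0.131,0.488,0],1],[[0,0,0.0847],[-0.131,0.488,0],1],[[0,0,0.0847],[-0.131,0.488,0],1],[[-0.075,-0.037,0],[0,0,0],1],[[-0.075,-0.037,0],[0,0,0],1]]'
$H '[[[0,0,0],[0,0,0],1]]'
cat >>h.py <<'E'
from scipy.spatial.transform import Rotation as Ro
L=np.load("lane.npz")
def rel(x=.055,y=.0015,zz=.03):
    s=robot.get_obs(); T=L["O"]+L["R"]@[x,y,zz]; R=Ro.from_euler("xyz",s["ee_rot"])
    G=Ro.from_matrix(np.c_[L["R"][:,1],L["R"][:,0],-L["R"][:,2]]); 
    print("shift",((T-s["tool_pos"])/.05).round(3),"turn",((G*R.inv()).as_rotvec()/(np.pi/2)).round(3),"lanepos",(L["R"].T@(s["tool_pos"]-L["O"])).round(4))
E
python3 - <<'E'
from h import *
rel()
p,d=robot.snapshot("side");cv2.imwrite("pics/s1.png",cv2.resize(p[60:280,130:410,::-1],None,fx=2.7,fy=2.7))
E
```

```text
time: 4.85
tool_pos: [0.6051, -0.0326, 0.2463]
ee_rot: [3.141, 0.003, 2.54]
wrist_force: [0.1, -0.1, -1.4]
width: 0.0374
finger_force: 30.0
time: 5.35
tool_pos: [0.5716, 0.0895, 0.2441]
ee_rot: [-3.141, -0.001, -3.078]
wrist_force: [0.3, 0.6, -0.2]
width: 0.0373
finger_force: 30.0
time: 5.85
tool_pos: [0.553, 0.1615, 0.2451]
ee_rot: [-2.873, 0.001, -2.685]
wrist_force: [-0.3, 0.6, -1.2]
width: 0.0375
finger_force: 30.0
time: 5.95
tool_pos: [0.5508, 0.1648, 0.2434]
ee_rot: [-2.879, -0.002, -2.679]
wrist_force: [0.3, 0.3, -0.7]
width: 0.0371
finger_force: 30.0
shift [ 0.144 -0.327 -2.073] turn [ 0.001 -0.001 -0.003] lanepos [0.0454 0.0008 0.1347]
```

View pics/s1.png

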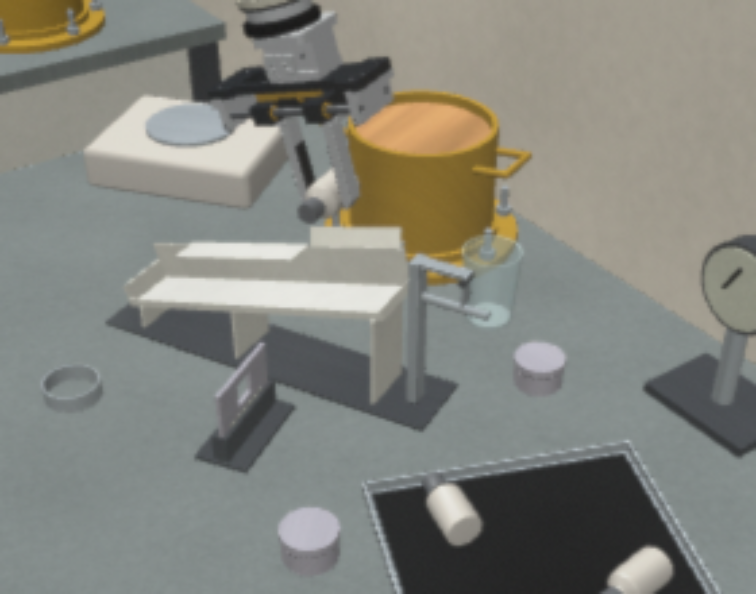

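The gripper holds bottle A above the mouth at pixel (330,190), with its cap toward the kerb and the tilt correct. Lowering and releasing it next.

```bash
H="python3 -m handwheel"
$H '[[[0,0,0],[0.04,-0.1,-0.7],1],[[0,0,0],[0.04,-0.1,-0.7],1],[[0,0,0],[0.04,-0.08,-0.45],1],[[0,0,0],[0.024,-0.047,-0.223],1],[[0,0,0],[0,0,0],1]]'
python3 -c "
from h import *
rel()"
$H '[[[0,0,0],[0,0,0],0.45],[[0,0,0],[0,0,0],0.4],[[0,0,0],[-0.08,0.16,0.68],0.4],[[0,0,0],[-0.11,0.23,0.95],0.4],[[0,0,0],[-0.05,0.11,0.48],0.4]]'
python3 - <<'E'
from h import *
p,d=robot.snapshot("side");cv2.imwrite("pics/s2.png",cv2.resize(p[60:280,130:410,::-1],None,fx=2.7,fy=2.7))
for o,a,n,Ln in trayb(): print(o.round(4),"cap %.1f"%a,n,*plan(o,a))
E
```

```text
time: 6.5
tool_pos: [0.5598, 0.1446, 0.1414]
ee_rot: [-2.881, -0.0, -2.686]
wrist_force: [0.0, -1.3, -0.5]
width: 0.0375
finger_force: 30.0
shift [-0.036  0.078 -0.033] turn [-0.    -0.     0.002] lanepos [0.0504 0.0016 0.0305]
time: 7.0
tool_pos: [0.5487, 0.1715, 0.2518]
ee_rot: [-2.878, 0.007, -2.684]
wrist_force: [1.2, -0.2, 0.3]
width: 0.0562
finger_force: 0.0
[ 0.5891 -0.2743] cap -172.2 [np.int64(35), np.int64(0)] [ 0.78872731 -8.92704121 -4.44135842] -18.50749983045185
[ 0.5409 -0.3812] cap 89.7 [np.int64(46), np.int64(0)] [ -0.17411485 -11.0645775   -4.44135842] -116.529928185642
[ 0.5095 -0.1056] cap 75.1 [np.int64(40), np.int64(0)] [-0.80286147 -5.55151178 -4.44135842] -131.15291138057103
[ 0.4086 -0.3316] cap 174.4 [np.int64(42), np.int64(0)] [ -2.82130841 -10.07250372  -4.44135842] -31.85898996246101
```

View pics/s2.png

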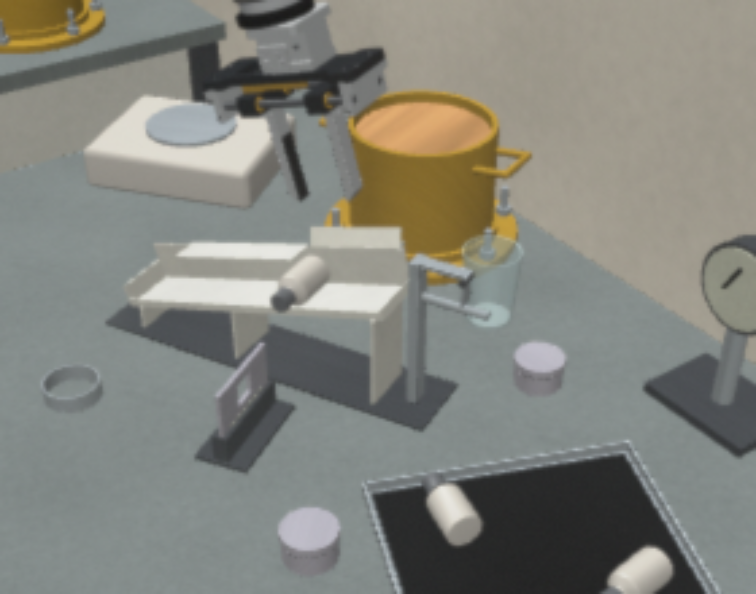

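Bottle A has been let go and is rolling down the lane at (300,280), cap out over the kerb. Next is bottle D.

```bash
H="python3 -m handwheel"
$H '[[[0.075,0.037,0],[0,0,0],0.36],[[0.075,0.037,0],[0,0,0],0.36],[[0,0,-0.0911],[-0.05,-0.347,0],0.36],[[0,0,-0.0911],[-0.05,-0.347,0],0.36],[[0,0,-0.0911],[-0.05,-0.347,0],0.36]]'
$H '[[[0,0,-0.0911],[-0.05,-0.347,0],0.36],[[0,0,-0.0911],[-0.05,-0.347,0],0.36],[[0,0,-0.0911],[-0.05,-0.347,0],0.36],[[0,0,-0.0911],[-0.05,-0.347,0],0.36],[[0,0,-0.0911],[-0.05,-0.347,0],0.36]]' | tail -5 | head -3
$H '[[[0,0,-0.0911],[-0.05,-0.347,0],0.36],[[0,0,-0.0911],[-0.05,-0.347,0],0.36],[[0,0,-0.0911],[-0.05,-0.347,0],0.36],[[0,0,-0.0911],[-0.05,-0.347,0],0.36],[[0,0,-0.0911],[-0.05,-0.347,0],0.36]]' | tail -5 | head -3
$H '[[[0,0,-0.0911],[-0.05,-0.347,0],0.36],[[0,0,-0.0911],[-0.05,-0.347,0],0.36],[[0,0,-0.0911],[-0.05,-0.347,0],0.36],[[0,0,0],[0,0,0],0.36],[[0,0,0],[0,0,0],0.36]]'
python3 -c "
from h import *
print(plan([.5095,-.1056],75.1))"
```

```text
time: 7.6
tool_pos: [0.5397, 0.1173, 0.2448]
ee_rot: [-3.142, -0.003, -3.12]
wrist_force: [0.4, 0.1, -0.1]
width: 0.0602
finger_force: 0.0
tool_pos: [0.527, 0.0309, 0.2449]
ee_rot: [-3.14, -0.002, 2.448]
wrist_force: [-0.0, 0.3, 0.6]
tool_pos: [0.5144, -0.0557, 0.2449]
ee_rot: [-3.139, -0.001, 1.732]
wrist_force: [-0.5, -0.3, -1.0]
time: 9.1
tool_pos: [0.5072, -0.1068, 0.2456]
ee_rot: [-3.14, -0.001, 1.312]
wrist_force: [-0.6, 0.7, 0.6]
width: 0.0596
finger_force: 0.0
(array([ 0.04594317,  0.0232015 , -4.29194005]), np.float64(-0.04602908023503005))
```

```bash
H="python3 -m handwheel"
$H '[[[0,0,0],[0.046,0.023,-0.9],0.36],[[0,0,0],[0,0,-0.95],0.36],[[0,0,0],[0,0,-0.95],0.36],[[0,0,0],[0,0,-0.9],0.36],[[0,0,0],[0,0,-0.59],0.36]]' | head -2
$H '[[[0,0,0],[0,0,0],0.36],[[0,0,0],[0,0,0],1],[[0,0,0],[0,0,0],1],[[0,0,0],[0,0,0],1],[[0,0,0],[0,0,0],1]]'
$H '[[[0,0,0],[0,0,0.5],1],[[0,0,0],[0,0,0.9],1],[[0,0,0],[0,0,1],1],[[0,0,0],[0,0,1],1],[[0,0,0],[0,0,0.85],1]]'|tail -2
$H '[[[0,0,0.0911],[0.052,0.336,0],1],[[0,0,0.0911],[0.052,0.336,0],1],[[0,0,0.0911],[0.052,0.336,0],1],[[0,0,0.0911],[0.052,0.336,0],1],[[0,0,0.0911],[0.052,0.336,0],1]]' |tail -2
$H '[[[0,0,0.0911],[0.052,0.336,0],1],[[0,0,0.0911],[0.052,0.336,0],1],[[0,0,0.0911],[0.052,0.336,0],1],[[0,0,0.0911],[0.052,0.336,0],1],[[0,0,0.0911],[0.052,0.336,0],1]]' |tail -2
$H '[[[0,0,0.0911],[0.052,0.336,0],1],[[0,0,0.0911],[0.052,0.336,0],1],[[0,0,0.0911],[0.052,0.336,0],1],[[0,0,0.0911],[0.052,0.336,0],1],[[0,0,0.0911],[0.052,0.336,0],1]]' |tail -2
$H '[[[0,0,0.0911],[0.052,0.336,0],1],[[-0.075,-0.037,0],[0,0,0],1],[[-0.075,-0.037,0],[0,0,0],1],[[0,0,0],[0,0,0],1],[[0,0,0],[0,0,0],1]]'
python3 -c "
from h import *
rel(.055)"
```

```text
time: 9.6
tool_pos: [0.5076, -0.1037, 0.0281]
time: 10.1
tool_pos: [0.5101, -0.1054, 0.0326]
ee_rot: [3.141, -0.0, 1.31]
wrist_force: [-0.4, 0.8, -0.2]
width: 0.0376
finger_force: 29.8
width: 0.0373
finger_force: 29.8
width: 0.0377
finger_force: 29.8
width: 0.0374
finger_force: 29.8
width: 0.0372
finger_force: 29.8
time: 12.6
tool_pos: [0.551, 0.1639, 0.2445]
ee_rot: [-2.881, -0.001, -2.682]
wrist_force: [-0.3, 0.3, -0.5]
width: 0.0376
finger_force: 29.8
shift [ 0.141 -0.308 -2.095] turn [-0.001 -0.001 -0.001] lanepos [0.0443 0.001  0.1356]
```

```bash
H="python3 -m handwheel"
$H '[[[0,0,0],[0.04,-0.1,-0.7],1],[[0,0,0],[0.04,-0.1,-0.7],1],[[0,0,0],[0.04,-0.07,-0.45],1],[[0,0,0],[0.02,-0.038,-0.245],1],[[0,0,0],[0,0,0],1]]'
$H '[[[0,0,0],[0,0,0],0.45],[[0,0,0],[0,0,0],0.4],[[0,0,0],[-0.08,0.16,0.68],0.4],[[0,0,0],[-0.11,0.23,0.95],0.4],[[0.075,0.037,0],[-0.05,0.11,0.48],0.36]]'
$H '[[[0.075,0.037,0],[0,0,0],0.36],[[0,0,0],[0,0,0],0.36]]'
cat >>h.py <<'E'
def lanesee(n="side"):
    p,P=cloud(n); q=(P-L["O"])@L["R"]; g=p.mean(-1)
    m=(q[...,0]>.02)&(q[...,0]<.345)&(abs(q[...,1])<.06)&(q[...,2]>.022)&(q[...,2]<.043)&(q[...,1]>-.028)
    k,l,s,c=cv2.connectedComponentsWithStats(m.astype(np.uint8))
    for i in range(1,k):
        if s[i,4]>25: print("lane blob",s[i,4],"lo",np.percentile(q[l==i],2,0).round(3),"hi",np.percentile(q[l==i],98,0).round(3))
    return p
E
python3 - <<'E'
from h import *
lanesee("side");lanesee("top")
for o,a,n,Ln in trayb(): print(o.round(4),"cap %.1f"%a,n,*plan(o,a))
E
```

```text
time: 13.1
tool_pos: [0.5588, 0.1465, 0.14]
ee_rot: [-2.88, -0.0, -2.686]
wrist_force: [-0.6, -0.2, -1.3]
width: 0.0374
finger_force: 30.0
time: 13.6
tool_pos: [0.5459, 0.1768, 0.2498]
ee_rot: [-3.013, 0.005, -2.677]
wrist_force: [0.5, -0.4, -0.3]
width: 0.0592
finger_force: 0.0
time: 13.8
tool_pos: [0.5486, 0.1704, 0.2481]
ee_rot: [-3.14, 0.005, -2.688]
wrist_force: [0.4, -0.3, -0.1]
width: 0.0604
finger_force: 0.0
lane blob 142 lo [ 0.307 -0.027  0.022] hi [0.335 0.047 0.038]
lane blob 140 lo [ 0.211 -0.021  0.023] hi [0.239 0.052 0.037]
lane blob 245 lo [ 0.308 -0.027  0.024] hi [0.344 0.045 0.04 ]
[ 0.585  -0.2744] cap -173.7 [np.int64(36), np.int64(0)] [ 0.77817415 -8.93991852 -4.27088431] -19.910371873163996
[ 0.541 -0.382] cap 89.8 [np.int64(48), np.int64(0)] [ -0.10082777 -11.09250049  -4.27088431] -116.44180518282354
[ 0.4088 -0.3317] cap 174.3 [np.int64(42), np.int64(0)] [ -2.74557792 -10.08615472  -4.27088431] -31.90921846436595
```

```bash
H="python3 -m handwheel"
$H '[[[0,0,-0.0208],[0.082,-0.894,0],0.36],[[0,0,-0.0208],[0.082,-0.894,0],0.36],[[0,0,-0.0208],[0.082,-0.894,0],0.36],[[0,0,-0.0208],[0.082,-0.894,0],0.36],[[0,0,-0.0208],[0.082,-0.894,0],0.36]]'|head -2
$H '[[[0,0,-0.0208],[0.082,-0.894,0],0.36],[[0,0,-0.0208],[0.082,-0.894,0],0.36],[[0,0,-0.0208],[0.082,-0.894,0],0.36],[[0,0,-0.0208],[0.082,-0.894,0],0.36],[[0,0,-0.0208],[0.082,-0.894,0],0.36]]'|head -2
$H '[[[0,0,0],[0,0,0],0.36],[[0,0,0],[0,0,0],0.36]]'|head -3
python3 - <<'E'
from h import *
print(plan([.588,-.2743],-172.5))
lanesee("top")
for o,a,n,Ln in trayb(): print(o.round(4),"cap %.1f"%a,n,*plan(o,a))
E
```

```text
time: 14.45
tool_pos: [0.5663, -0.051, 0.2443]
time: 14.95
tool_pos: [0.5875, -0.2744, 0.2441]
time: 15.15
tool_pos: [0.5873, -0.2737, 0.2435]
ee_rot: [3.14, -0.003, -3.011]
(array([ 0.01435188, -0.01207133, -4.25080384]), np.float64(-0.0064437276482181005))
lane blob 485 lo [ 0.271 -0.025  0.023] hi [0.343 0.049 0.04 ]
[ 0.4089 -0.3319] cap 172.4 [np.int64(37), np.int64(0)] [-3.57557404 -1.19140436 -4.27757325] -15.240374120923093
```

```bash
H="python3 -m handwheel"
$H '[[[0,0,0],[0.014,-0.012,-0.9],0.36],[[0,0,0],[0,0,-0.95],0.36],[[0,0,0],[0,0,-0.95],0.36],[[0,0,0],[0,0,-0.9],0.36],[[0,0,0],[0,0,-0.55],0.36]]' | head -2
$H '[[[0,0,0],[0,0,0],0.36],[[0,0,0],[0,0,0],1],[[0,0,0],[0,0,0],1],[[0,0,0],[0,0,0],1],[[0,0,0],[0,0,0],1]]'
$H '[[[0,0,0],[0,0,0.5],1],[[0,0,0],[0,0,0.9],1],[[0,0,0],[0,0,1],1],[[0,0,0],[0,0,1],1],[[0,0,0],[0,0,0.85],1]]'|tail -2
$H '[[[0,0,0.0208],[-0.074,0.875,0],1],[[0,0,0.0208],[-0.074,0.875,0],1],[[0,0,0.0208],[-0.074,0.875,0],1],[[0,0,0.0208],[-0.074,0.875,0],1],[[0,0,0.0208],[-0.074,0.875,0],1]]' |tail -2
$H '[[[0,0,0.0208],[-0.074,0.875,0],1],[[0,0,0.0208],[-0.074,0.875,0],1],[[0,0,0.0208],[-0.074,0.875,0],1],[[0,0,0.0208],[-0.074,0.875,0],1],[[0,0,0.0208],[-0.074,0.875,0],1]]' |tail -2
$H '[[[-0.075,-0.037,0],[0,0,0],1],[[-0.075,-0.037,0],[0,0,0],1],[[0,0,0],[0,0,0],1],[[0,0,0],[0,0,0],1]]'
python3 - <<'E'
from h import *
rel(.055)
p,d=robot.snapshot("side");cv2.imwrite("pics/s3.png",cv2.resize(p[60:280,130:410,::-1],None,fx=2.7,fy=2.7))
E
```

```text
time: 15.75
tool_pos: [0.5864, -0.2712, 0.0289]
time: 16.25
tool_pos: [0.5886, -0.2744, 0.0338]
ee_rot: [-3.141, 0.001, -3.01]
wrist_force: [0.1, 0.3, 1.8]
width: 0.0373
finger_force: 30.0
width: 0.0373
finger_force: 30.0
width: 0.0374
finger_force: 30.0
width: 0.0373
finger_force: 30.0
time: 18.15
tool_pos: [0.5507, 0.1633, 0.2452]
ee_rot: [-2.881, -0.001, -2.682]
wrist_force: [0.2, -0.5, -1.2]
width: 0.0375
finger_force: 30.0
shift [ 0.147 -0.297 -2.11 ] turn [-0.001 -0.001 -0.001] lanepos [0.0437 0.0015 0.1362]
```

View pics/s3.png

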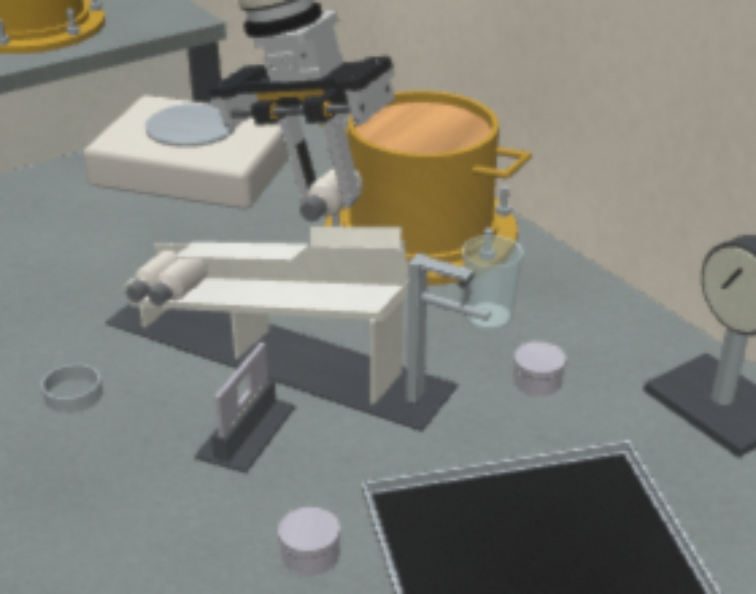

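Two bottles sit at the stop, around (160,275), with their caps over the kerb. The third is held correctly above the mouth at (330,190).

```bash
H="python3 -m handwheel"
$H '[[[0,0,0],[0.04,-0.1,-0.7],1],[[0,0,0],[0.04,-0.09,-0.7],1],[[0,0,0],[0.04,-0.07,-0.45],1],[[0,0,0],[0.02,-0.037,-0.26],1],[[0,0,0],[0,0,0],1]]'
$H '[[[0,0,0],[0,0,0],0.45],[[0,0,0],[0,0,0],0.4],[[0,0,0],[-0.08,0.16,0.68],0.4],[[0,0,0],[-0.11,0.23,0.95],0.4],[[0.075,0.037,0],[-0.05,0.11,0.48],0.36]]'|head -2
$H '[[[0.075,0.037,0],[0,0,0],0.36],[[0,0,0],[0,0,0],0.36]]'
python3 - <<'E'
from h import *
lanesee("side")
for o,a,n,Ln in trayb(): print(o.round(4),"cap %.1f"%a,n,*plan(o,a))
E
```

```text
time: 18.7
tool_pos: [0.5586, 0.146, 0.1394]
ee_rot: [-2.88, -0.001, -2.687]
wrist_force: [-0.6, -0.3, -0.8]
width: 0.0372
finger_force: 30.0
time: 19.2
tool_pos: [0.5455, 0.177, 0.2499]
time: 19.4
tool_pos: [0.5481, 0.1706, 0.2481]
ee_rot: [-3.14, 0.005, -2.688]
wrist_force: [-0.1, 0.5, 0.2]
width: 0.0599
finger_force: 0.0
lane blob 256 lo [ 0.27  -0.025  0.022] hi [0.337 0.052 0.038]
lane blob 149 lo [ 0.204 -0.02   0.022] hi [0.234 0.054 0.038]
[ 0.5412 -0.3818] cap 89.7 [np.int64(45), np.int64(0)] [ -0.10203797 -11.07741465  -4.28443337] -116.45862098298602
[ 0.4086 -0.3316] cap 173.2 [np.int64(43), np.int64(0)] [ -2.7530805  -10.07427928  -4.28443337] -32.96046724236567
```

```bash
H="python3 -m handwheel"
$H '[[[0,0,-0.0863],[-0.007,-0.738,0],0.36],[[0,0,-0.0863],[-0.007,-0.738,0],0.36],[[0,0,-0.0863],[-0.007,-0.738,0],0.36],[[0,0,-0.0863],[-0.007,-0.738,0],0.36],[[0,0,-0.0863],[-0.007,-0.738,0],0.36]]'|head -2
$H '[[[0,0,-0.0863],[-0.007,-0.738,0],0.36],[[0,0,-0.0863],[-0.007,-0.738,0],0.36],[[0,0,-0.0863],[-0.007,-0.738,0],0.36],[[0,0,-0.0863],[-0.007,-0.738,0],0.36],[[0,0,-0.0863],[-0.007,-0.738,0],0.36]]'|head -2
$H '[[[0,0,-0.0863],[-0.007,-0.738,0],0.36],[[0,0,-0.0863],[-0.007,-0.738,0],0.36],[[0,0,-0.0863],[-0.007,-0.738,0],0.36],[[0,0,-0.0863],[-0.007,-0.738,0],0.36],[[0,0,-0.0863],[-0.007,-0.738,0],0.36]]'|head -2
$H '[[[0,0,0],[0,0,0],0.36],[[0,0,0],[0,0,0],0.36]]'|head -3
python3 - <<'E'
from h import *
print(plan([.541,-.3813],89.7))
E
```

```text
time: 20.0
tool_pos: [0.5435, -0.0118, 0.2441]
time: 20.5
tool_pos: [0.5422, -0.1961, 0.2441]
time: 21.0
tool_pos: [0.5411, -0.3805, 0.2439]
time: 21.2
tool_pos: [0.541, -0.3797, 0.2436]
ee_rot: [-3.139, -0.002, 1.567]
(array([ 7.40526653e-04, -3.23284108e-02, -4.25220441e+00]), np.float64(-0.11004724648802267))
```

Pick up, then carry back: shift (0.2, 10.89), turn +1.294 over 15 rows.

```bash
H="python3 -m handwheel"
$H '[[[0,0,0],[0,-0.03,-0.9],0.36],[[0,0,0],[0,0,-0.95],0.36],[[0,0,0],[0,0,-0.95],0.36],[[0,0,0],[0,0,-0.9],0.36],[[0,0,0],[0,0,-0.55],0.36]]' | head -2
$H '[[[0,0,0],[0,0,0],0.36],[[0,0,0],[0,0,0],1],[[0,0,0],[0,0,0],1],[[0,0,0],[0,0,0],1],[[0,0,0],[0,0,0],1]]'
$H '[[[0,0,0],[0,0,0.5],1],[[0,0,0],[0,0,0.9],1],[[0,0,0],[0,0,1],1],[[0,0,0],[0,0,1],1],[[0,0,0],[0,0,0.85],1]]'|tail -2
$H '[[[0,0,0.0863],[0.013,0.726,0],1],[[0,0,0.0863],[0.013,0.726,0],1],[[0,0,0.0863],[0.013,0.726,0],1],[[0,0,0.0863],[0.013,0.726,0],1],[[0,0,0.0863],[0.013,0.726,0],1]]' |tail -2
$H '[[[0,0,0.0863],[0.013,0.726,0],1],[[0,0,0.0863],[0.013,0.726,0],1],[[0,0,0.0863],[0.013,0.726,0],1],[[0,0,0.0863],[0.013,0.726,0],1],[[0,0,0.0863],[0.013,0.726,0],1]]' |tail -2
$H '[[[0,0,0.0863],[0.013,0.726,0],1],[[0,0,0.0863],[0.013,0.726,0],1],[[0,0,0.0863],[0.013,0.726,0],1],[[0,0,0.0863],[0.013,0.726,0],1],[[0,0,0.0863],[0.013,0.726,0],1]]' |tail -2
$H '[[[-0.075,-0.037,0],[0,0,0],1],[[-0.075,-0.037,0],[0,0,0],1],[[0,0,0],[0,0,0],1],[[0,0,0],[0,0,0],1]]'
python3 - <<'E'
from h import *
rel(.055)
lanesee("side")
E
```

```text
time: 21.7
tool_pos: [0.5395, -0.3777, 0.0284]
time: 22.2
tool_pos: [0.5414, -0.3818, 0.0338]
ee_rot: [3.14, 0.0, 1.567]
wrist_force: [0.5, 1.1, 1.3]
width: 0.0374
finger_force: 30.0
width: 0.0373
finger_force: 30.0
width: 0.0374
finger_force: 30.0
width: 0.0373
finger_force: 30.0
width: 0.0373
finger_force: 30.0
time: 24.6
tool_pos: [0.5503, 0.1629, 0.2454]
ee_rot: [-2.881, -0.0, -2.682]
wrist_force: [0.7, -0.6, -1.4]
width: 0.0374
finger_force: 30.0
shift [ 0.156 -0.289 -2.113] turn [-0.001 -0.001 -0.001] lanepos [0.0435 0.0021 0.1363]
lane blob 377 lo [ 0.233 -0.021  0.022] hi [0.335 0.054 0.038]
```

```bash
H="python3 -m handwheel"
$H '[[[0,0,0],[0.04,-0.09,-0.7],1],[[0,0,0],[0.04,-0.09,-0.7],1],[[0,0,0],[0.04,-0.07,-0.45],1],[[0,0,0],[0.03,-0.037,-0.26],1],[[0,0,0],[0,0,0],1]]'
$H '[[[0,0,0],[0,0,0],0.45],[[0,0,0],[0,0,0],0.4],[[0,0,0],[-0.08,0.16,0.68],0.4],[[0,0,0],[-0.11,0.23,0.95],0.4],[[0.075,0.037,0],[-0.05,0.11,0.48],0.36]]'|head -2
$H '[[[0.075,0.037,0],[0,0,0],0.36],[[0,0,0],[0,0,0],0.36]]'
python3 - <<'E'
from h import *
lanesee("side")
for o,a,n,Ln in trayb(): print(o.round(4),"cap %.1f"%a,n,*plan(o,a))
E
```

```text
time: 25.15
tool_pos: [0.5587, 0.1464, 0.1404]
ee_rot: [-2.88, 0.0, -2.687]
wrist_force: [0.5, -0.3, -0.5]
width: 0.0372
finger_force: 30.0
time: 25.65
tool_pos: [0.5456, 0.1768, 0.2495]
time: 25.85
tool_pos: [0.5482, 0.1705, 0.2477]
ee_rot: [-3.14, 0.004, -2.689]
wrist_force: [0.4, 0.3, -0.7]
width: 0.0606
finger_force: 0.0
lane blob 520 lo [ 0.194 -0.021  0.022] hi [0.331 0.054 0.038]
[ 0.4088 -0.3312] cap 173.3 [np.int64(39), np.int64(1)] [ -2.7511469  -10.06342827  -4.27898112] -32.78386887742147
```

```bash
H="python3 -m handwheel"
$H '[[[0,0,-0.03],[-0.229,-0.839,0],0.36],[[0,0,-0.03],[-0.229,-0.839,0],0.36],[[0,0,-0.03],[-0.229,-0.839,0],0.36],[[0,0,-0.03],[-0.229,-0.839,0],0.36],[[0,0,-0.03],[-0.229,-0.839,0],0.36]]'|head -2
$H '[[[0,0,-0.03],[-0.229,-0.839,0],0.36],[[0,0,-0.03],[-0.229,-0.839,0],0.36],[[0,0,-0.03],[-0.229,-0.839,0],0.36],[[0,0,-0.03],[-0.229,-0.839,0],0.36],[[0,0,-0.03],[-0.229,-0.839,0],0.36]]'|head -2
$H '[[[0,0,-0.03],[-0.229,-0.839,0],0.36],[[0,0,-0.03],[-0.229,-0.839,0],0.36],[[0,0,0],[0,0,0],0.36],[[0,0,0],[0,0,0],0.36]]'|head -3
python3 - <<'E'
from h import *
print(plan([.4088,-.3316],173.8))
lanesee("side")
for o,a,n,Ln in trayb(): print(o.round(4),"cap %.1f"%a,n,*plan(o,a))
E
```

```text
time: 26.45
tool_pos: [0.4875, -0.0372, 0.2441]
time: 26.95
tool_pos: [0.4307, -0.2469, 0.2442]
time: 27.35
tool_pos: [0.4085, -0.3298, 0.244]
ee_rot: [3.14, -0.003, 3.034]
(array([ 0.00612064, -0.0360308 , -4.25955284]), np.float64(-0.018880765751163153))
lane blob 509 lo [ 0.195 -0.022  0.023] hi [0.331 0.054 0.038]h.py:26: RuntimeWarning: Degrees of freedom <= 0 for slice
  q=P[l==i]; m=q.mean(0)[:2]; w,V=np.linalg.eigh(np.cov(q[:,:2].T)); a=V[:,1]
  c *= np.true_divide(1, fact)
  c *= np.true_divide(1, fact)
```

```bash
H="python3 -m handwheel"
$H '[[[0,0,0],[0,-0.03,-0.9],0.36],[[0,0,0],[0,0,-0.95],0.36],[[0,0,0],[0,0,-0.95],0.36],[[0,0,0],[0,0,-0.9],0.36],[[0,0,0],[0,0,-0.56],0.36]]' | head -2
$H '[[[0,0,0],[0,0,0],0.36],[[0,0,0],[0,0,0],1],[[0,0,0],[0,0,0],1],[[0,0,0],[0,0,0],1],[[0,0,0],[0,0,0],1]]'
$H '[[[0,0,0],[0,0,0.5],1],[[0,0,0],[0,0,0.9],1],[[0,0,0],[0,0,1],1],[[0,0,0],[0,0,1],1],[[0,0,0],[0,0,0.85],1]]'|tail -2
$H '[[[0,0,0.03],[0.237,0.824,0],1],[[0,0,0.03],[0.237,0.824,0],1],[[0,0,0.03],[0.237,0.824,0],1],[[0,0,0.03],[0.237,0.824,0],1],[[0,0,0.03],[0.237,0.824,0],1]]' |tail -2
$H '[[[0,0,0.03],[0.237,0.824,0],1],[[0,0,0.03],[0.237,0.824,0],1],[[0,0,0.03],[0.237,0.824,0],1],[[0,0,0.03],[0.237,0.824,0],1],[[0,0,0.03],[0.237,0.824,0],1]]' |tail -2
$H '[[[0,0,0.03],[0.237,0.824,0],1],[[0,0,0.03],[0.237,0.824,0],1],[[-0.075,-0.037,0],[0,0,0],1],[[-0.075,-0.037,0],[0,0,0],1],[[0,0,0],[0,0,0],1]]'|tail -2
$H '[[[0,0,0],[0,0,0],1]]'
python3 - <<'E'
from h import *
rel(.055)
E
```

```text
time: 27.95
tool_pos: [0.4079, -0.3282, 0.0287]
time: 28.45
tool_pos: [0.4092, -0.3317, 0.0331]
ee_rot: [-3.141, 0.001, 3.034]
wrist_force: [0.2, 1.7, 0.8]
width: 0.0373
finger_force: 29.9
width: 0.0373
finger_force: 29.9
width: 0.0372
finger_force: 29.9
width: 0.0375
finger_force: 29.9
width: 0.0374
finger_force: 29.9
time: 30.55
tool_pos: [0.5505, 0.1631, 0.2447]
ee_rot: [-2.881, -0.001, -2.682]
wrist_force: [-0.8, 0.5, -0.8]
width: 0.0378
finger_force: 29.9
shift [ 0.151 -0.293 -2.1  ] turn [-0.001 -0.001 -0.001] lanepos [0.0437 0.0018 0.1357]
```

```bash
H="python3 -m handwheel"
$H '[[[0,0,0],[0.04,-0.09,-0.7],1],[[0,0,0],[0.04,-0.09,-0.7],1],[[0,0,0],[0.04,-0.07,-0.45],1],[[0,0,0],[0.03,-0.04,-0.25],1],[[0,0,0],[0,0,0],1]]'|head -3
$H '[[[0,0,0],[0,0,0],0.45],[[0,0,0],[0,0,0],0.4],[[0,0,0],[-0.08,0.16,0.68],0.4],[[0,0,0],[-0.11,0.23,0.95],0.4],[[0.075,0.037,0],[-0.05,0.11,0.48],0.5]]'|head -2
$H '[[[0.075,0.037,0],[0,0,0],0.5],[[0,0,0],[0,0,0],0.5],[[0,0,0],[-1,0,0],0.5],[[0,0,0],[-1,0,0],0.5],[[0,0,0],[-1,0,0],0.6]]'|head -3
$H '[[[0,0,0],[-0.5,-0.8,0],0.5],[[0,0,0],[0,-0.8,0],0.6],[[0,0,0],[0,0,0],0.6],[[0,0,0],[0,0,0],0.6],[[0,0,0],[0,0,0],0.6]]'|head -3
python3 - <<'E'
from h import *
lanesee("side");p=lanesee("top")
cv2.imwrite("pics/t4.png",cv2.resize(p[110:330,100:420,::-1],None,fx=2.5,fy=2.5))
p,P=cloud("top");z=P[...,2]
R=np.zeros_like(z,bool);R[228:268,200:235]=1
q=P[R&(z>.08)&(z<.095)]; w,V=np.linalg.eigh(np.cov(q[:,:2].T)); a=V[:,1];t=(q[:,:2]-q[:,:2].mean(0))@a
print("tag",q.mean(0),a,np.degrees(np.arctan2(a[1],a[0])),"ext",t.min(),t.max())
E
```

```text
time: 31.05
tool_pos: [0.5589, 0.1464, 0.1403]
ee_rot: [-2.88, 0.0, -2.687]
time: 31.55
tool_pos: [0.5459, 0.1769, 0.2497]
time: 32.05
tool_pos: [0.3945, 0.1726, 0.2438]
ee_rot: [-3.14, -0.003, -2.685]
time: 32.55
tool_pos: [0.3715, 0.0936, 0.245]
ee_rot: [3.141, -0.001, -2.683]
lane blob 158 lo [ 0.278 -0.018  0.023] hi [0.338 0.054 0.038]
lane blob 125 lo [ 0.205 -0.017  0.023] hi [0.277 0.055 0.039]
lane blob 168 lo [ 0.155 -0.024  0.022] hi [0.204 0.049 0.037]
lane blob 832 lo [ 0.157 -0.024  0.023] hi [0.337 0.047 0.04 ]
  avg = a.mean(axis, **keepdims_kw)
  ret = um.true_divide(
<stdin>:6: RuntimeWarning: Degrees of freedom <= 0 for slice
  c *= np.true_divide(1, fact)
  c *= np.true_divide(1, fact)
<stdin>:6: RuntimeWarning: Mean of empty slice.
<stdin>:7: RuntimeWarning: Mean of empty slice.
Traceback (most recent call last):
ValueError: zero-size array to reduction operation minimum which has no identity
```

View pics/t4.png

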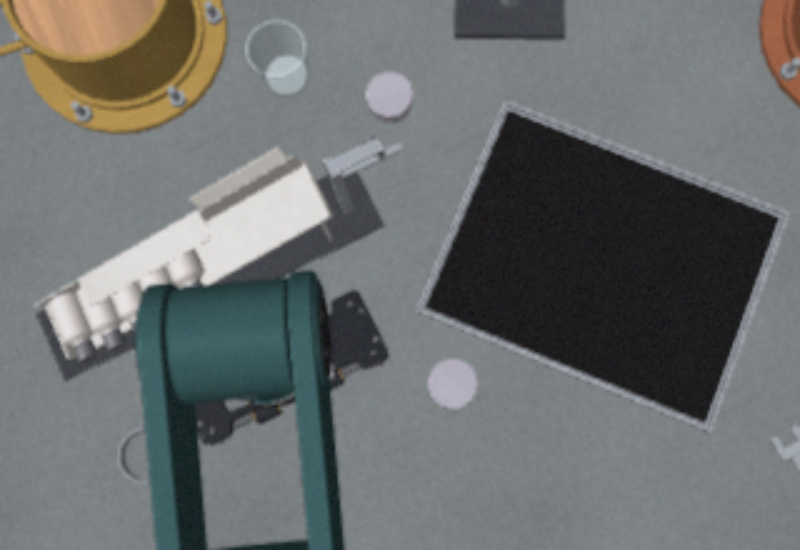

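All five bottles are in the lane at the low end, around crop (65..185, 270..340), and the tray is empty. Now the tag, which I grip 30 mm to the near side of its slot.

```bash
H="python3 -m handwheel"
$H '[[[0,0,0.035],[0.221,0.225,-0.3],0.6],[[0,0,0.0347],[0.221,0.225,-0.6],0.6],[[0,0,0],[0,0,-0.9],0.6],[[0,0,0],[0,0,0],0.6],[[0,0,0],[0,0,0],0.6]]'
python3 - <<'E'
from h import *
s=robot.get_obs();print(((np.array([.3936,.1161,.066])-s["tool_pos"])/.05).round(3),-147.5-np.degrees(s["ee_rot"][2]))
p,d=robot.snapshot("side");cv2.imwrite("pics/s5.png",cv2.resize(p[60:280,110:390,::-1],None,fx=2.7,fy=2.7))
E
```

```text
time: 33.2
tool_pos: [0.3931, 0.1158, 0.1553]
ee_rot: [3.141, -0.002, -2.574]
wrist_force: [0.6, 0.1, -0.2]
width: 0.0374
finger_force: 0.0
[ 0.01   0.006 -1.785] -0.04859869982939813
```

View pics/s5.png

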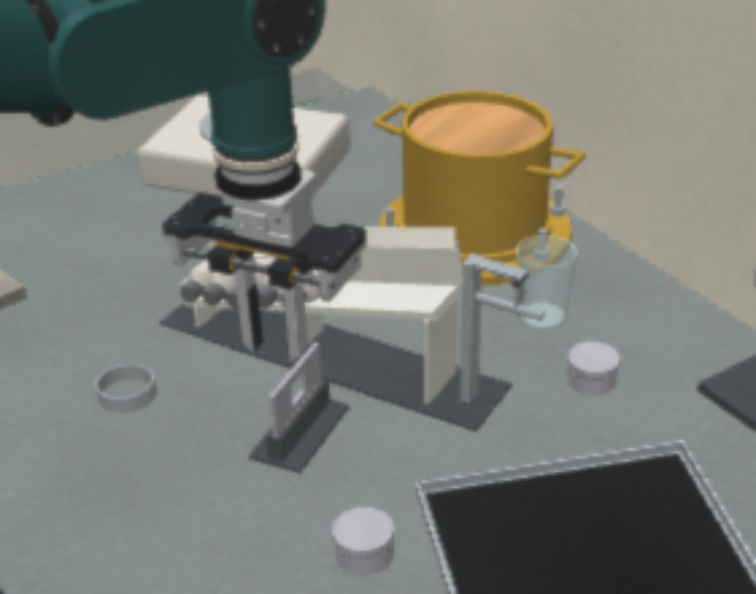

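The open fingers are above the near part of the tag, and the body is clear of the lane.

```bash
H="python3 -m handwheel"
$H '[[[0,0,0],[0,0,-0.8],0.6],[[0,0,0],[0,0,-0.7],0.6],[[0,0,0],[0,0,-0.28],0.6],[[0,0,0],[0,0,0],0.6],[[0,0,0],[0,0,0],1]]'
$H '[[[0,0,0],[0,0,0],1],[[0,0,0],[0,0,0],1],[[0,0,0],[0,0,0],1],[[0,0,0],[0,0,0],1],[[0,0,0],[0,0,0],1]]'
python3 - <<'E'
from h import *
print(robot.get_obs()["tool_pos"])
E
```

```text
time: 33.75
tool_pos: [0.3961, 0.1158, 0.0696]
ee_rot: [-3.139, 0.005, -2.575]
wrist_force: [-0.1, -0.2, 0.9]
width: 0.0327
finger_force: 0.0
time: 34.25
tool_pos: [0.3941, 0.1156, 0.0674]
ee_rot: [-3.141, 0.001, -2.574]
wrist_force: [-1.1, -0.4, 3.7]
width: 0.0047
finger_force: 30.0
[0.39409736 0.11563546 0.06736306]
```

```bash
H="python3 -m handwheel"
$H '[[[0,0,0],[0,0,0.5],1],[[0,0,0],[0,0,0.9],1],[[0,0,0],[0,0,0.9],1],[[0,0,0],[0,0,0.9],1],[[0,0,0],[0,0,0.4],1]]'
$H '[[[0,0,-0.02],[0.1,-0.6,0],1],[[0,0,-0.02],[0.1,-0.8,0],1],[[0,0,-0.02],[0.1,-0.8,0],1],[[0,0,-0.01],[0.1,-0.8,0],1],[[0,0,0],[0.1,-0.8,0],1]]'|tail -2
$H '[[[0,0,0],[0.6,0,0],1],[[0,0,0],[0.8,0.1,0],1],[[0,0,0],[0.8,0.2,0],1],[[0,0,0],[0.8,0.2,0],1],[[0,0,0],[0.6,0.1,0],1]]'|tail -2
$H '[[[0,0,0],[0.3,0,-0.3],1],[[0,0,0],[0,0,-0.6],1],[[0,0,0],[0,0,-0.6],1],[[0,0,0],[0,0,-0.3],1],[[0,0,0],[0,0,0],1]]'
cat >>h.py <<'E'
DN=L["R"][:2,0]/np.hypot(*L["R"][:2,0]); CR=L["R"][:2,1]
def pegplan(y,z=-.003):
    s=robot.get_obs();T=np.array([*((y-.2048)*DN-.538*CR),.140+z+.006])
    print("to y",y,"shift",((T-s["tool_pos"])/.05).round(3),"yaw err",-153.77-np.degrees(s["ee_rot"][2]))
E
python3 - <<'E'
from h import *
pegplan(-.105)
p,P=cloud("side")
cv2.imwrite("pics/s6.png",cv2.resize(p[60:280,150:430,::-1],None,fx=2.7,fy=2.7))
p,P=cloud("top"); cv2.imwrite("pics/t6.png",p[...,::-1])
z=P[...,2]; q=P[...,:2]
t=q@DN+.2048; c=q@CR+.568
m=(t<-.085)&(t>-.125)&(z>.13)&(z<.18)&(abs(c)<.06)
print("tag top pts",m.sum(),"t",np.percentile(t[m],[2,50,98]),"c",np.percentile(c[m],[2,98]),"z",np.percentile(z[m],[50,95]))
E
```

```text
time: 34.75
tool_pos: [0.3948, 0.1156, 0.2509]
ee_rot: [-3.139, 0.006, -2.574]
wrist_force: [-0.4, 0.7, -0.9]
width: 0.005
finger_force: 30.0
width: 0.0049
finger_force: 30.0
width: 0.0048
finger_force: 30.0
time: 36.25
tool_pos: [0.6116, -0.0442, 0.1525]
ee_rot: [3.137, -0.006, -2.684]
wrist_force: [0.4, 1.0, -0.4]
width: 0.0053
finger_force: 30.0
to y -0.105 shift [ 0.159  0.082 -0.19 ] yaw err 0.03335726090170965
tag top pts 14 t [-0.12006499 -0.10584742 -0.10334089] c [0.04870507 0.05920579] z [0.14649972 0.16476371]
```

View pics/s6.png

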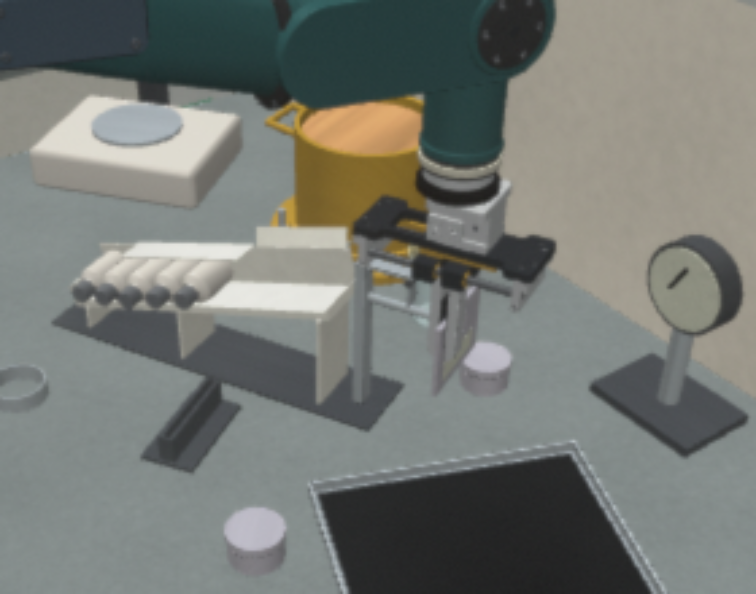

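Tag is held upright just outside the peg, around (455,340). I'll correct the position and measure the slot from the side cloud.

```bash
H="python3 -m handwheel"
$H '[[[0,0,0],[0.159,0.082,-0.19],1],[[0,0,0],[0,0,0],1],[[0,0,0],[0,0,0],1]]'
python3 - <<'E'
from h import *
pegplan(-.105)
p,P=cloud("side"); z=P[...,2]; q=P[...,:2]; t=q@DN+.2048; c=q@CR+.568; hz=z-.14
m=(abs(t+.105)<.012)&(abs(c)<.06)&(hz>-.075)&(hz<.04)
print(m.sum(),"t",np.percentile(t[m],[5,50,95]))
for a in np.arange(.036,-.072,-.006):
    print("%4d"%(a*1000),''.join('%4d'%np.sum(m&(abs(hz-a)<.003)&(abs(c-b)<.003)) for b in np.arange(-.057,.06,.006)))
E
```

```text
time: 36.65
tool_pos: [0.6219, -0.0403, 0.1475]
ee_rot: [-3.141, 0.001, -2.684]
wrist_force: [-0.8, 0.0, -0.7]
width: 0.0046
finger_force: 30.0
to y -0.105 shift [-0.048  0.003 -0.09 ] yaw err 0.011618703764810334
370 t [-0.11462651 -0.10668203 -0.09584396]
  36    0   0   0   0   0   0   0   0   0   0   0   0   0   0   0   4  15   1   0   0
  30    0   0   0   0   0   0   0   0   0   0   0   0   0   0   1   0  11   0   0   0
  24    0   0   1   0   4   2   2   0   0   0   0   0   0   0   0   5  17   3   2   0
  18    0   0   1   1   1   2   2   3   0   0   0   0   0   0   0   2   9   3   4   0
  12    0   1   2   2   0   2   2   1   0   0   0   0   0   0   0   1  11   2   3   0
   6    0   1   2   1   0   1   1   1   0   0   0   0   0   0   0   1   9   1   3   0
   0    0   0   1   3   0   2   3   2   0   0   0   0   0   0   0   0  12   3   1   0
  -5    0   0   1   1   1   2   1   0   0   0   0   0   0   0   0   3  11   3   1   0
 -11    0   1   1   1   1   1   0   3   0   0   0   0   0   0   0   2   8   2   3   0
 -17    0   1   1   2   2   2   1   1   1   0   0   0   0   0   0   0   2   2   1   0
 -23    0   2   1   1   1   1   2   1   0   0   0   0   0   0   1   1   1   5   1   0
 -29    0   2   2   0   1   1   1   1   0   0   0   0   1   1   1   1   2   4   1   0
 -35    0   0   2   2   1   0   2   1   1   1   1   1   1   2   2   1   1   3   3   0
 -41    0   0   1   2   2   1   1   1   2   2   1   2   0   1   1   2   3   2   2   0
 -47    0   1   2   1   1   2   2   1   1   1   2   2   2   2   1   0   2   4   2   0
 -53    0   0   0   2   0   1   1   0   1   1   1   0   1   1   1   1   1   2   0   0
 -59    0   0   0   0   0   0   0   0   0   0   0   0   0   0   0   0   0   0   0   0
 -65    0   0   0   0   0   0   0   0   0   0   0   0   0   0   0   0   0   0   0   0
```

```bash
H="python3 -m handwheel"
$H '[[[0,0,0],[-0.048,0.003,-0.06],1],[[0,0,0],[-0.082,0.167,0],1],[[0,0,0],[-0.082,0.167,0],1],[[0,0,0],[-0.082,0.167,0],1],[[0,0,0],[-0.082,0.167,0],1]]'
$H '[[[0,0,0],[-0.082,0.167,0],1],[[0,0,0],[0,0,0],1]]'
python3 - <<'E'
from h import *
pegplan(-.012)
E
```

```text
time: 37.2
tool_pos: [0.6022, -0.0058, 0.1442]
ee_rot: [3.141, 0.0, -2.684]
wrist_force: [0.3, 1.5, -1.3]
width: 0.0046
finger_force: 30.0
time: 37.4
tool_pos: [0.5981, 0.003, 0.1443]
ee_rot: [3.141, 0.0, -2.683]
wrist_force: [-0.3, -0.1, -1.8]
width: 0.0051
finger_force: 30.0
to y -0.012 shift [-0.393  0.806 -0.025] yaw err -0.06985694702021306
```

```bash
H="python3 -m handwheel"
$H '[[[0,0,0],[-0.079,0.161,0],1],[[0,0,0],[-0.079,0.161,0],1],[[0,0,0],[-0.079,0.161,0],1],[[0,0,0],[-0.079,0.161,0],1],[[0,0,0],[-0.079,0.161,0],1]]'
$H '[[[0,0,0],[0,0,0],1],[[0,0,0],[0,0,0],1]]'
python3 - <<'E'
from h import *
pegplan(-.012)
p,d=robot.snapshot("side");cv2.imwrite("pics/s7.png",cv2.resize(p[110:230,230:390,::-1],None,fx=4.8,fy=4.8,interpolation=cv2.INTER_CUBIC))
E
```

```text
time: 37.9
tool_pos: [0.5785, 0.0425, 0.144]
ee_rot: [3.141, -0.0, -2.684]
wrist_force: [-0.5, 0.2, -1.5]
width: 0.0049
finger_force: 30.0
time: 38.1
tool_pos: [0.5788, 0.042, 0.1441]
ee_rot: [-3.141, 0.0, -2.684]
wrist_force: [-0.7, -0.0, -1.7]
width: 0.0046
finger_force: 30.0
to y -0.012 shift [-0.008  0.027 -0.022] yaw err 0.0014123037338720223
```

View pics/s7.png

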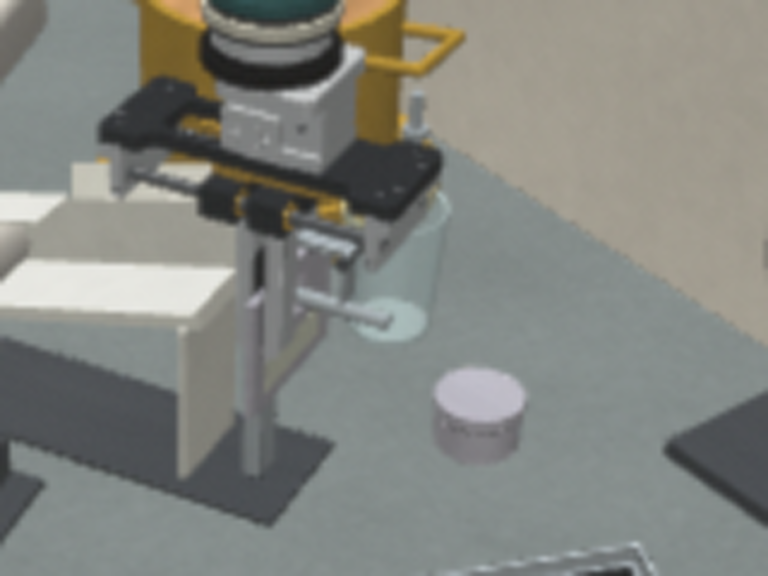

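The peg passes through the slot (tip at (390,320)) and the keeper hangs outside the tag. Lower it onto the peg and open.

```bash
H="python3 -m handwheel"
$H '[[[0,0,0],[0,0,-0.05],1],[[0,0,0],[0,0,-0.04],1],[[0,0,0],[0,0,0],1],[[0,0,0],[0,0,0],1]]'
$H '[[[0,0,0],[0,0,0],0.88],[[0,0,0],[0,0,0],0.8],[[0,0,0],[0,0,0],0.72],[[0,0,0],[0,0,0],0.72],[[0,0,0],[0,0,0],0.72]]'
$H '[[[0,0,0],[0,0,0.2],0.72],[[0,0,0],[0,0,0.4],0.72],[[0,0,0],[0,0,0.6],0.72],[[0,0,0],[0,0,0.8],0.72],[[0,0,0],[0,0,0.8],0.72]]'
python3 - <<'E'
from h import *
p,d=robot.snapshot("side");cv2.imwrite("pics/s8.png",cv2.resize(p[110:230,230:390,::-1],None,fx=4.8,fy=4.8,interpolation=cv2.INTER_CUBIC))
E
```

```text
time: 38.55
tool_pos: [0.5788, 0.0415, 0.1392]
ee_rot: [3.141, -0.0, -2.685]
wrist_force: [0.3, 1.1, -1.3]
width: 0.005
finger_force: 30.0
time: 39.05
tool_pos: [0.5789, 0.0417, 0.1397]
ee_rot: [-3.142, 0.0, -2.684]
wrist_force: [1.0, -0.3, -0.3]
width: 0.0261
finger_force: 0.0
time: 39.55
tool_pos: [0.5785, 0.0417, 0.2814]
ee_rot: [3.141, -0.0, -2.684]
wrist_force: [0.9, -0.2, 0.1]
width: 0.0261
finger_force: 0.0
```

View pics/s8.png

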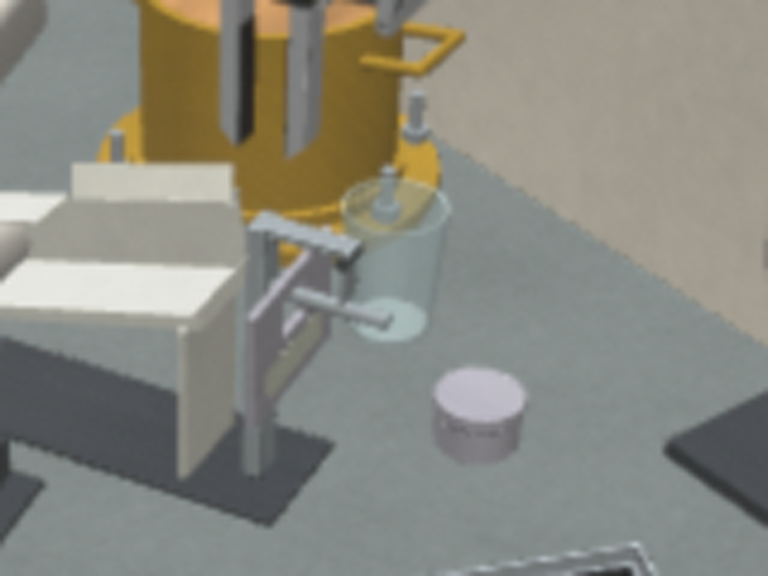

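The tag hangs on the peg at (290,340), released, with the fingers clear. Move back and verify keeper, tag and bottles.

```bash
H="python3 -m handwheel"
$H '[[[0,0,0],[-0.6,-0.6,0.1],0.72],[[0,0,0],[-0.6,-0.7,0],0.72],[[0,0,0],[-0.6,-0.7,0],0.72],[[0,0,0],[-0.6,-0.7,0],0.72],[[0,0,0],[-0.5,-0.6,0],0.72]]'|head -2
$H '[[[0,0,0],[0,0,0],0.72],[[0,0,0],[0,0,0],0.72],[[0,0,0],[0,0,0],0.72],[[0,0,0],[0,0,0],0.72],[[0,0,0],[0,0,0],0.72]]'|head -2
python3 - <<'E'
from h import *
lanesee("side");lanesee("top")
p,P=cloud("side"); z=P[...,2]; q=P[...,:2]; t=q@DN+.2048; c=q@CR+.568; h=z-.14
m=(abs(c)<.012)&(h>.009)&(h<.034)&(t>-.07)&(t<-.002)
print("flap/strip region t by height"); 
for a in(.012,.018,.024,.03): k=m&(abs(h-a)<.003); print(a,np.sort(t[k]).round(3))
k=(abs(t)<.04)&(t<-.002)&(abs(c)<.06)&(abs(c)>.016)&(h>-.08)&(h<.03)
print("tag t",np.percentile(t[k],[5,50,95]).round(3),"c",c[k].min().round(3),c[k].max().round(3),"h",h[k].min().round(3),h[k].max().round(3))
for s in(1,-1):
    j=k&(s*c>.02); print("side",s,"top",h[j].max().round(3),"bot",h[j].min().round(3))
cv2.imwrite("pics/s9.png",cv2.resize(p[60:280,130:410,::-1],None,fx=2.7,fy=2.7))
E
```

```text
time: 40.1
tool_pos: [0.4323, -0.1245, 0.2855]
time: 40.6
tool_pos: [0.4345, -0.1224, 0.2843]
lane blob 638 lo [ 0.157 -0.022  0.023] hi [0.33  0.053 0.038]
lane blob 1061 lo [ 0.157 -0.023  0.023] hi [0.335 0.051 0.041]
flap/strip region t by height
0.012 [-0.049 -0.049 -0.049 -0.048 -0.048 -0.048 -0.045 -0.016 -0.015 -0.015
 -0.014 -0.013 -0.01 ]
0.018 [-0.048 -0.048 -0.048 -0.047 -0.014 -0.014 -0.013 -0.01 ]
0.024 [-0.049 -0.048 -0.048 -0.048 -0.047]
0.03 [-0.05  -0.049 -0.048 -0.048 -0.045]
tag t [-0.015 -0.014 -0.01 ] c -0.051 0.054 h -0.066 0.018
side 1 top 0.014 bot -0.066
side -1 top 0.016 bot -0.062
```

View pics/s9.png

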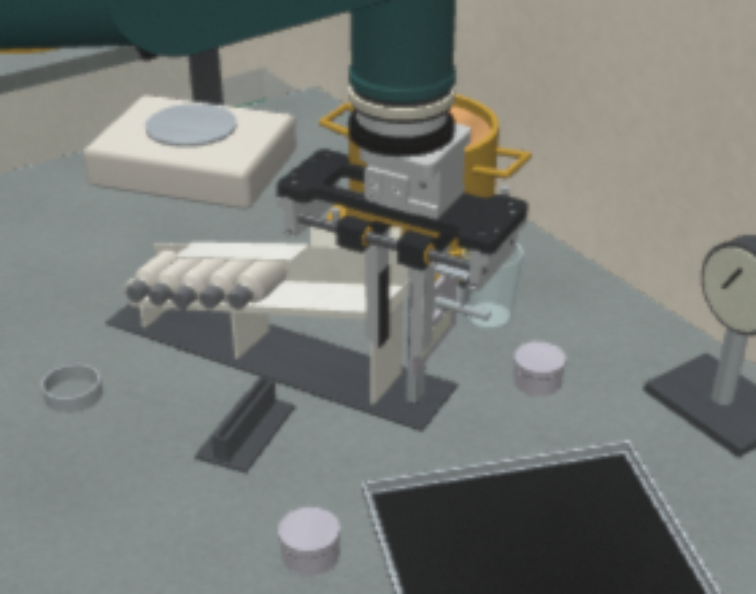

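The flap is vertical at −48 mm, so the keeper is shut. The tag hangs 14 mm from the root, the five bottles are at rest with caps over the kerb, and the tins and cutting ring are where they were.

```bash
python3 -c "
from bench import robot
print(robot.close_job())"
```

```text
the job is handed in; nothing more can be done
None
```

I loaded all five bottles present into the dispenser with their caps over the kerb, hung the tag on its peg behind the shut keeper, and handed the job in at about 41 s; the hand-in call returned no verdict.

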